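# Feel which end holds the candle and stand the gift cartons on the delivery tray

## Task

The two sealed gift cartons each have a heavy candle packed in one end and only paper in the other, and nothing on the outside tells which. Feel which end is heavy, and stand both cartons upright on the wooden tray with the heavy end down, setting them down gently rather than dropping them; leave the candles around where they stand.

Things in the scene. Friction and masses are not known exactly. Their poses are not given: they have to be found in the camera images.
- carton_a_mid (a point): closed brown card carton 180 x 60 x 60 mm, lying; white band round its middle, red wax seal on top; point at its centre, x along the 180 mm, y across, z up through the seal. Ends look alike. Inside, unseen, one half holds a heavy candle (carton_a_candle, 350 to 510 g, middle 43 mm from the centre), at +x or -x at random; the other paper (20 g). Card alone 100 g. A firm grip (45 N) is harmless
- carton_b_mid (a point): like carton_a, same axes, its heavy end (carton_b_candle) drawn separately. Lifted at mid-length, either pulls down at its heavy end with 0.12 to 0.23 N m. Long sides are varnished (friction about 0.3): pinched with 20 N 24 mm from the light end and lifted, it swings heavy end down to 10 to 40 degrees off plumb; near the heavy end it hardly swings; 45 N stops it
- tray_floor (a point): dark wooden tray, fixed, 260 x 164 mm outside, with a rim 20 mm high and 8 mm thick and a low brass handle at each short end; this point is the centre of its inner floor, whose top is 8 mm above the table. The floor measures 244 mm along the tray's x and 148 mm along its y; z is up
- shell_candle: cream shell-shaped candle, 52 x 78 x 46 mm, loose; its origin is the centre of its underside; to be left alone
- clover_candle: cream candle of clover-shaped section, 65 x 69 x 148 mm, loose; its origin is the centre of its underside; to be left alone
- dark_pillar: dark brown ribbed pillar candle, 66 x 80 x 144 mm, loose; its origin is the centre of its underside; to be left alone
- short_pillar: light brown ribbed pillar candle, 66 x 79 x 109 mm, loose; its origin is the centre of its underside; to be left alone
Not all that is in view belongs to the job. Leave any purple look-alike of the part that bears carton_b_mid alone.

How it is judged:
At the end, for the whole second after the job is handed in: both cartons stand on the tray's floor on the end that holds the candle: long axis within 0.08 rad of vertical, centre 84 to 96 mm above the floor and within 100 mm (along) and 60 mm (across) of the tray's centre, the hidden candle in the lower half (its middle under 70 mm above the floor), at rest ((angle between carton_a_mid's own x axis and vertical below 0.08 rad or angle between carton_a_mid's own x axis and vertical above 3.06 rad) and x of carton_a_mid in the frame of tray_floor between -0.1 and 0.1 m and y of carton_a_mid in the frame of tray_floor between -0.06 and 0.06 m and z of carton_a_mid in the frame of tray_floor between 0.084 and 0.096 m and z of each of carton_a_candle, carton_b_candle in the frame of tray_floor below 0.07 m and linear speed of each of carton_a_candle, carton_b_candle below 0.02 m/s and (angle between carton_b_mid's own x axis and vertical below 0.08 rad or angle between carton_b_mid's own x axis and vertical above 3.06 rad) and x of carton_b_mid in the frame of tray_floor between -0.1 and 0.1 m and y of carton_b_mid in the frame of tray_floor between -0.06 and 0.06 m and z of carton_b_mid in the frame of tray_floor between 0.084 and 0.096 m); the robot touches nothing.
It fails at once if a carton is dropped or slammed on the tray (contact over 80 N) (contact force between any of carton_a, carton_b and tray above 80 N).
It fails at once if a candle standing around is moved by over 30 mm (distance of any of shell_candle, clover_candle, dark_pillar, short_pillar from where it was at the start of the episode above 0.03 m).
It also fails if it takes over 69 s, if anything falls off the work surface, if the arm or the gripper's body presses on something with over 40 N, if the wrist force passes 120 N, or if a joint passes its speed limit or range.

## Robot

A 6-joint arm with a two-finger parallel gripper is mounted at the origin on a cart in front of the work surface, level with it; the furniture and walls round the work are solid. World frame = base frame: x ahead of the robot, y to its left, z up, the work surface at z = 0. Lengths are in m, angles in rad, forces in N, time in s.
With the tool pointing down it reaches from about 0.3 to 0.875 m from the base axis. Payload 6.4 kg.
Tool frame: the origin (TCP) lies between the finger pads; the fingertips stand 8 mm ahead of it and the grasp point (between the pads) lies 11 mm behind it (ctrl.finger_overhang is the distance from the TCP to the fingertips, in m); z points along the fingers, y is the line along which they close (so a half turn about z gives the same grasp; the last joint's range is limited). The gripper opens to 85 mm and grips with 20 to 120 N. Pads are 22 mm wide; open, the fingers measure 114 mm over their backs; the gripper's body (76 mm by 85 mm) begins 54 mm behind the grasp point. The pads swing forward as they close: fully open they stand 13 mm farther back than shut.
Start: joints at [1.055, 0.181, 1.607, -0, 1.354, -0.206], TCP at [0.175, 0.548, 0.239] pointing down, gripper open.
Joint ranges: [-2.99, 2.99], [-0.89, 2.07], [0.3, 2.58], [-1.14, 4.28], [0, 2.63], [-3.12, 3.12]. Speed limits (rad/s): [2.57, 2.57, 3.01, 3.14, 3.14, 3.14].

## Interface

Orientations are given as a unit quaternion [w, x, y, z].
In Python, from bench import ctrl, camera gives the robot as it stands.
- The arm moves only by the shell command python3 -m pendant 'ROWS' [OPENING]. ROWS is JSON, a list of rows, each a list of 6 numbers: the shift along the world's x, y, z normalised to -1 to 1, where 1 is 200 mm, then the turn, a rotation vector about the world's x, y, z normalised to -1 to 1, where 1 is pi/2 rad. In form: [[dx, dy, dz, rx, ry, rz], ...]. A call has exactly 10 rows; each row shifts and turns the commanded pose from where the row before left it; what a row does not reach is not made up. A row lasts 1/8 s, in which the tool goes at most 62.5 mm and 10.7 degrees, less where a joint would pass 70% of its speed; a pose out of reach is approached as far as the arm can. A call with a number of a shift or a turn outside -1 to 1 is refused whole. A call with a gripper value outside its range is refused whole. OPENING is the opening, from -1 (shut) to 1 (fully open), set as the call begins (- or left out, the last holds). The fingers move at their own pace and stop on an object; the grip force is fixed at half the most. Time passes only in rows, so rows that do not move let the fingers close, or fill a call up. It gives the time, the measured TCP pose, the force, the opening and the grip force at its end, in the units of the state.
- ctrl.get_obs(): the state, without advancing time (a new reading comes with each control period).
- camera(name): name is "side" or "top"; returns a dict with "color" (480x640x3 uint8, blue, green, red), "fx", "fy", "cx", "cy" (pixels), "xyz" and "rotation" of the camera in the world. Camera axes: x right, y down, z forward; pixel columns grow to the right and rows downward; lengths in m; the calibration is good to about 2 mm. A picture is of the moment at which its call begins. There is no depth.
- ctrl.hand_in(): hands the job in; it is judged then, once.
The state is a dict: "time_s": time; "q": joint angles; "dq": joint speeds; "joint_efforts": joint torques, N m; "eef_pos": TCP position; "eef_rot": TCP orientation; "wrist_force": force on the tool from outside, world axes, zero at the start; "torque": the same for the moment, N m; "opening": opening from 0.0 (shut) to 1.0 (fully open); "grasp_force": force on a finger pad.
Only numpy, scipy, OpenCV 4.12 (cv2) and the standard library are available. Lean on these libraries where they do the work, as an engineer would, in place of code of your own. Each camera call takes 0.05 s, during which the arm holds its last target. There are 200 camera calls.

## Working session

There is one attempt and no reset: what is moved stays moved. The work goes in short steps, Python scripts to look and compute and a shell command to move; the robot and the scene stay as the last step left them, time stands still between calls to the robot, and variables do not carry over. Pictures are saved under pics/ and viewed, at most 10 in all, crops included, and the job is handed in when it is done.

```bash
ls; mkdir -p pics
python3 - <<'E'
from bench import ctrl,camera
import cv2
for n in("top","side"):
    c=camera(n);cv2.imwrite(f"pics/{n}0.png",c["color"]);print(n,c["fx"],c["fy"],c["cx"],c["cy"],c["xyz"],c["rotation"])
print(ctrl.get_obs(),ctrl.finger_overhang)
E
```

```text
pics
top 536.6224726826038 536.6224726826038 320.45920784714076 241.44067442432163 [0.4205536  0.13042313 1.38993678] [-0.04576979  0.70679205 -0.70334775  0.06043233]
side 505.3386926725597 505.3386926725597 317.18910424741733 242.00861047249595 [1.10928604 0.19485112 1.08208973] [-0.14680663  0.62183322  0.75064507 -0.16823565]
{'time_s': 0.1, 'q': array([ 1.05473524e+00,  1.81508210e-01,  1.60787269e+00, -2.31162093e-05,
        1.35381738e+00, -2.06311607e-01]), 'dq': array([ 0.0006952 ,  0.0003102 , -0.00199418,  0.00015057,  0.00135909,
        0.00026527]), 'joint_efforts': array([ 1.29325650e-03, -4.45882630e+01, -3.52237737e+01, -3.37584697e-04,
        4.19264150e-03,  1.01681266e-06]), 'eef_pos': array([0.17502799, 0.54721374, 0.23846799]), 'eef_rot': array([-2.73144795e-04,  1.54253823e-01,  9.88030927e-01, -7.55002750e-04]), 'wrist_force': array([ 0.07736738, -0.35621539, -0.42907121]), 'torque': array([-0.02967959,  0.05521852,  0.01623142]), 'grasp_force': 0.0, 'opening': 0.999738762322711} 0.008
```

View pics/top0.png

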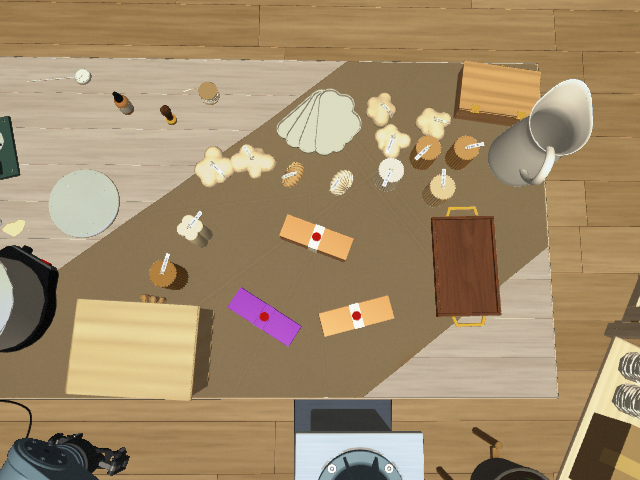

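View pics/side0.png

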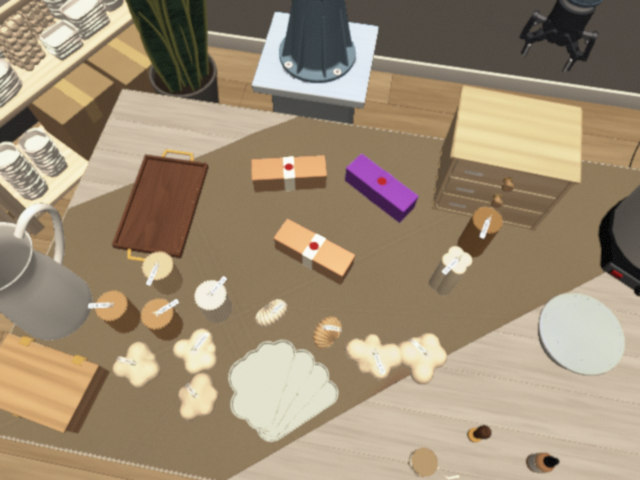

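The top view shows the far carton with its seal at (316,237), the near carton at (356,316), the tray centred near (465,266) and the purple look-alike at (264,316). The side view agrees. Next I'll measure them.

```bash
cat > h.py <<'E'
import numpy as np,cv2
from scipy.spatial.transform import Rotation as R
from bench import ctrl,camera
def cam(n):
    c=camera(n);q=np.array(c["rotation"]);c["R"]=(R.from_quat(q[[1,2,3,0]]).as_matrix() if q.size==4 else q);return c
def back(c,uv,z):
    d=c["R"]@np.array([(uv[0]-c["cx"])/c["fx"],(uv[1]-c["cy"])/c["fy"],1]);return c["xyz"]+d*(z-c["xyz"][2])/d[2]
def proj(c,p):
    v=c["R"].T@(np.array(p)-c["xyz"]);return np.array([c["fx"]*v[0]/v[2]+c["cx"],c["fy"]*v[1]/v[2]+c["cy"]])
def st():
    o=ctrl.get_obs();q=o["eef_rot"];r=R.from_quat(q[[1,2,3,0]])
    print("t",o["time_s"],"p",o["eef_pos"].round(4),"open",round(o["opening"],3),"g",round(o["grasp_force"],1),"F",o["wrist_force"].round(2),"T",o["torque"].round(3),"q",o["q"].round(2));print("toolY",r.apply([0,1,0]).round(3),"toolZ",r.apply([0,0,1]).round(3))
E
python3 - <<'E'
from h import *
c=cam("top");s=cam("side")
hsv=cv2.cvtColor(c["color"],cv2.COLOR_BGR2HSV)
print(hsv[225,295],hsv[322,335],hsv[237,310],hsv[266,465],hsv[300,270])
for name,(x0,y0,x1,y1) in dict(far=(272,205,362,270),near=(310,285,402,345)).items():
    m=np.zeros(hsv.shape[:2],np.uint8)
    roi=hsv[y0:y1,x0:x1]; b=c["color"][y0:y1,x0:x1]
    k=(roi[...,2]>185)
    m[y0:y1,x0:x1]=k*255
    m=cv2.morphologyEx(m,cv2.MORPH_OPEN,np.ones((3,3)))
    r=max(cv2.findContours(m,0,2)[0],key=cv2.contourArea);r=cv2.minAreaRect(r)
    B=np.array([back(c,p,.06) for p in cv2.boxPoints(r)]);print(name,r,B.mean(0).round(4),B.round(3).tolist(),[np.linalg.norm(B[i]-B[i-1]).round(3) for i in(0,1)])
    e=[B[1]-B[0],B[2]-B[1]];e=max(e,key=np.linalg.norm);print("ax deg",np.degrees(np.arctan2(e[1],e[0])))
for n,u in dict(far=(316,237),near=(356,316)).items(): print(n,back(c,u,.06).round(4))
for n,u in dict(far=(314,246),near=(289,167)).items(): print("side",n,back(s,u,.06).round(4))
print("tray rim",[back(c,u,.02).round(3).tolist() for u in((432,217),(494,216),(500,314),(437,317))])
for n,u in dict(shell=(341,182),whitepillar=(391,172),tan=(443,186),clover=(190,228),dark=(163,272),brn=(293,175)).items(): print(n,back(c,u,.1).round(3))
for n,p in dict(base=[0,0,.1],tcp=[.175,.548,.24]).items(): print(n,proj(c,p))
E
```

```text
[ 16 139 237] [ 18 125 245] [ 16 122 238] [ 12 162 104] [ 19 101 137]
far ((315.996337890625, 236.635009765625), (70.99710845947266, 24.092885971069336), 19.983108520507812) [0.6344 0.1145 0.06  ] [[0.636, 0.208, 0.06], [0.694, 0.188, 0.06], [0.633, 0.02, 0.06], [0.575, 0.041, 0.06]] [np.float64(0.178), np.float64(0.061)]
ax deg -109.89017868724092
near ((356.0520935058594, 315.4864501953125), (24.77354621887207, 72.27709197998047), 75.46554565429688) [0.4387 0.0146 0.06  ] [[0.445, 0.109, 0.06], [0.49, -0.064, 0.06], [0.432, -0.079, 0.06], [0.387, 0.093, 0.06]] [np.float64(0.06), np.float64(0.179)]
ax deg -75.3730997293972
far [0.6333 0.1143 0.06  ]
near [0.4373 0.0151 0.06  ]
side far [0.6326 0.1102 0.06  ]
side near [0.4364 0.0115 0.06  ]
tray rim [[0.695, -0.189, 0.02], [0.699, -0.352, 0.02], [0.444, -0.356, 0.02], [0.436, -0.194, 0.02]]
shell [0.765 0.054 0.1  ]
whitepillar [ 0.792 -0.071  0.1  ]
tan [ 0.757 -0.2    0.1  ]
clover [0.647 0.421 0.1  ]
dark [0.54  0.481 0.1  ]
brn [0.782 0.172 0.1  ]
base [365.45750026 510.80298896]
tcp [102.9051849  444.13164179]
```

```bash
python3 -m pendant '[[0,-0.3,0,0,0,-0.064],[0,-0.3,0,0,0,-0.064],[0,-0.3,0,0,0,-0.064],[0,-0.3,0,0,0,-0.064],[0.2,-0.2,0,0,0,-0.064],[0.2,-0.2,0,0,0,-0.064],[0.2,-0.2,0,0,0,-0.064],[0.2,-0.2,0,0,0,-0.064],[0.2,-0.2,0,0,0,-0.064],[0.2,-0.2,0,0,0,-0.068]]' 1; python3 -c "from h import *;st()"
```

```text
time_s: 1.45
eef_pos: [0.4164, 0.0659, 0.2394]
eef_rot: [0.0, 0.615, 0.788, 0.0]
wrist_force: [-0.2, 0.9, 1.4]
opening: 1.003
grasp_force: 0.0
t 1.45 p [0.4164 0.0659 0.2394] open 1.003 g 0.0 F [-0.19  0.93  1.42] T [ 0.005 -0.001  0.02 ] q [-0.13 -0.18  1.97  0.    1.35 -0.37]
toolY [0.97  0.243 0.001] toolZ [ 0.001  0.    -1.   ]
```

```bash
python3 -m pendant '[[0.105,-0.26,0,0,0,0],[0,0,-0.2,0,0,0],[0,0,-0.2,0,0,0],[0,0,-0.2,0,0,0],[0,0,-0.2,0,0,0],[0,0,-0.15,0,0,0],[0,0,-0.08,0,0,0],[0,0,-0.045,0,0,0],[0,0,0,0,0,0],[0,0,0,0,0,0]]'; python3 -c "from h import *;st()"; python3 -m pendant '[[0,0,0,0,0,0],[0,0,0,0,0,0],[0,0,0,0,0,0],[0,0,0,0,0,0],[0,0,0,0,0,0],[0,0,0,0,0,0],[0,0,0.1,0,0,0],[0,0,0.2,0,0,0],[0,0,0.2,0,0,0],[0,0,0,0,0,0]]' -1;python3 -c "from h import *;st()"
```

```text
time_s: 2.7
eef_pos: [0.437, 0.0155, 0.025]
eef_rot: [0.001, 0.614, 0.79, 0.0]
wrist_force: [0.6, 0.7, 0.0]
opening: 1.0
grasp_force: 0.0
t 2.7 p [0.437  0.0155 0.025 ] open 1.0 g 0.0 F [0.57 0.74 0.02] T [-0.01  -0.002 -0.004] q [-0.24  0.21  2.08  0.    0.84 -0.49]
toolY [0.969 0.247 0.001] toolZ [ 0.001 -0.    -1.   ]
time_s: 3.95
eef_pos: [0.4383, 0.0152, 0.1266]
eef_rot: [0.003, 0.614, 0.79, 0.001]
wrist_force: [0.8, -0.3, -6.2]
opening: 0.695
grasp_force: 69.2
t 3.95 p [0.4383 0.0152 0.1266] open 0.695 g 69.2 F [ 0.79 -0.25 -6.23] T [-0.151 -0.029  0.048] q [-0.24  0.01  2.04 -0.    1.08 -0.49]
toolY [0.969 0.247 0.005] toolZ [ 0.006 -0.002 -1.   ]
```

```bash
python3 -m pendant '[[0,0,0,0,0,0],[0,0,0.15,0,0,0],[0,0,0.15,-0.108,-0.027,0],[0,0,0.15,-0.108,-0.027,0],[0,0,0.15,-0.108,-0.027,0],[0,0,0,-0.108,-0.027,0],[0,0,0,-0.108,-0.027,0],[0,0,0,-0.108,-0.027,0],[0,0,0,-0.108,-0.027,0],[0,0,0,0,0,0]]'; python3 -c "from h import *;st()"
```

```text
time_s: 5.2
eef_pos: [0.427, 0.0307, 0.2393]
eef_rot: [0.437, 0.507, 0.651, -0.358]
wrist_force: [0.7, -0.1, -5.1]
opening: 0.697
grasp_force: 69.8
t 5.2 p [0.427  0.0307 0.2393] open 0.697 g 69.8 F [ 0.67 -0.12 -5.13] T [1.102 0.192 0.033] q [ 0.46  0.26  1.98 -1.13  1.52  0.68]
toolY [ 0.973  0.229 -0.023] toolZ [ 0.206 -0.909 -0.362]
```

```bash
python3 -m pendant '[[0,0,0,0.106,0.026,0],[0,0,0,0.106,0.026,0],[0,0,0,0.106,0.026,0],[0,0,0,0.106,0.026,0],[0,0,0,0.106,0.026,0],[0,0,0,0.106,0.026,0],[0,0,0,0.106,0.026,0],[0,0,0,0,0,-0.115],[0,0,0,0,0,-0.115],[0,0,0,0,0,-0.115]]'; python3 -c "from h import *;st()"; python3 -m pendant '[[0.1,-0.14,0,0,0,-0.115],[0.1,-0.14,0,0,0,-0.115],[0.1,-0.14,0,0,0,-0.115],[0.1,-0.14,0,0,0,-0.115],[0.1,-0.14,0,0,0,-0.115],[0.1,-0.14,0,0,0,-0.115],[0.1,-0.14,0,0,0,-0.115],[0.1,-0.14,0,0,0,-0.115],[0.1,-0.14,0,0,0,-0.115],[0.1,-0.14,0,0,0,-0.115]]';python3 -c "from h import *;st()"
```

```text
time_s: 6.45
eef_pos: [0.4289, 0.0286, 0.2448]
eef_rot: [-0.005, 0.805, 0.593, -0.005]
wrist_force: [0.6, -0.4, -5.5]
opening: 0.693
grasp_force: 69.7
t 6.45 p [0.4289 0.0286 0.2448] open 0.693 g 69.7 F [ 0.64 -0.39 -5.52] T [-0.111  0.023  0.061] q [-0.21 -0.16  1.94 -0.    1.38  0.09]
toolY [ 0.955 -0.298 -0.014] toolZ [-0.014  0.002 -1.   ]
time_s: 7.7
eef_pos: [0.6287, -0.2522, 0.2443]
eef_rot: [-0.007, 0.964, -0.265, 0.001]
wrist_force: [0.4, 0.0, -4.8]
opening: 0.697
grasp_force: 69.9
t 7.7 p [ 0.6287 -0.2522  0.2443] open 0.697 g 69.9 F [ 0.42  0.   -4.78] T [ 0.112  0.104 -0.024] q [-0.56  0.4   1.32  0.01  1.42  1.54]
toolY [-0.512 -0.859 -0.014] toolZ [ 0.006  0.013 -1.   ]
```

```bash
python3 -m pendant '[[0,0,0,0,0,-0.11],[0,0,0,0,0,-0.11],[0,0,0,0,0,-0.11],[0,0,0,0,0,-0.11],[0,0,0,0,0,-0.11],[0,0,0,0,0,-0.105],[0,0,0,0.11,0,0],[0,0,0,0.11,0,0],[0,0,0,0.11,0,0],[0,0,0,0.11,0,0]]'; python3 -c "from h import *;st()
import cv2;cv2.imwrite('pics/s1.png',cam('side')['color'])"
```

```text
time_s: 8.95
eef_pos: [0.6287, -0.2522, 0.2451]
eef_rot: [-0.247, 0.666, -0.663, -0.234]
wrist_force: [0.6, 0.4, -6.3]
opening: 0.692
grasp_force: 70.0
t 8.95 p [ 0.6287 -0.2522  0.2451] open 0.692 g 70.0 F [ 0.59  0.39 -6.3 ] T [-0.878 -0.001 -0.024] q [-0.78  0.66  1.09  0.51  1.87  2.39]
toolY [-1.     0.003 -0.02 ] toolZ [ 0.017  0.64  -0.768]
```

View pics/s1.png

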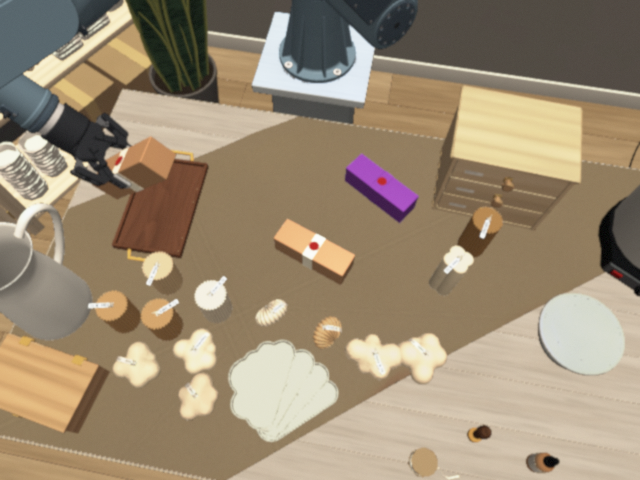

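```bash
python3 -m pendant '[[0,-0.02,0,0.11,0,0],[0,-0.02,0,0.11,0,0],[0,-0.02,0,0.11,0,0],[0,-0.02,0,0.11,0,0],[0,0,0,0.11,0.0,0],[0,0,0,0.008,0.012,0],[0,0,-0.1,0,0,0],[0,0,-0.15,0,0,0],[0,0,-0.15,0,0,0],[0,0,0,0,0,0]]'; python3 -c "from h import *;st()
s=cam('side');t=cam('top')
a=s['color'][80:320,0:300];b=t['color'][110:350,380:640]
cv2.imwrite('pics/c2.png',cv2.resize(np.hstack([a,b]),None,fx=1.4,fy=1.4))"
```

```text
time_s: 10.25
eef_pos: [0.6292, -0.2652, 0.1633]
eef_rot: [0.5, -0.495, 0.507, 0.498]
wrist_force: [-0.3, -0.3, -5.7]
opening: 0.694
grasp_force: 70.3
t 10.25 p [ 0.6292 -0.2652  0.1633] open 0.694 g 70.3 F [-0.26 -0.25 -5.73] T [-1.286 -0.007  0.006] q [-0.88  1.23  0.78  1.1   2.33  2.52]
toolY [-1.     0.014  0.011] toolZ [ 0.014  1.    -0.004]
```

View pics/c2.png

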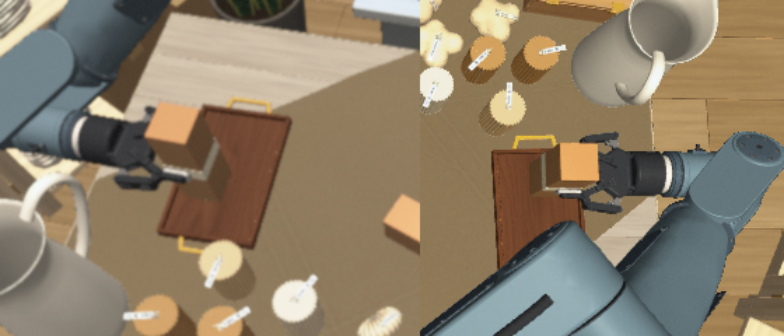

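```bash
python3 -m pendant '[[0,-0.02,-0.08,0,0,0],[0,-0.02,-0.08,0,0,0],[0,0,-0.05,0,0,0],[0,0,-0.03,0,0,0],[0,0,-0.02,0,0,0],[0,0,-0.01,0,0,0],[0,0,-0.01,0,0,0],[0,0,-0.01,0,0,0],[0,0,-0.01,0,0,0],[0,0,0,0,0,0]]'; python3 -c "from h import *;st()"
```

```text
time_s: 11.6
eef_pos: [0.6293, -0.274, 0.105]
eef_rot: [0.501, -0.495, 0.506, 0.498]
wrist_force: [-0.1, -1.5, -5.0]
opening: 0.693
grasp_force: 70.4
t 11.6 p [ 0.6293 -0.274   0.105 ] open 0.693 g 70.4 F [-0.08 -1.45 -5.03] T [-1.358 -0.017 -0.04 ] q [-0.89  1.34  0.7   1.07  2.33  2.48]
toolY [-1.     0.015  0.008] toolZ [ 0.015  1.    -0.002]
```

```bash
python3 -m pendant '[[0,0,-0.01,0,0,0],[0,0,-0.008,0,0,0],[0,0,-0.006,0,0,0],[0,0,-0.006,0,0,0],[0,0,-0.005,0,0,0],[0,0,-0.005,0,0,0],[0,0,-0.003,0,0,0],[0,0,0,0,0,0],[0,0,0,0,0,0],[0,0,0,0,0,0]]'; python3 -c "from h import *;st()"
```

```text
time_s: 12.85
eef_pos: [0.6293, -0.274, 0.0966]
eef_rot: [0.501, -0.495, 0.506, 0.498]
wrist_force: [0.7, -0.4, -6.1]
opening: 0.697
grasp_force: 70.4
t 12.85 p [ 0.6293 -0.274   0.0966] open 0.697 g 70.4 F [ 0.74 -0.35 -6.09] T [-1.374 -0.021 -0.01 ] q [-0.89  1.36  0.69  1.07  2.32  2.48]
toolY [-1.     0.015  0.008] toolZ [ 0.015  1.    -0.002]
```

```bash
python3 -m pendant '[[0,0,-0.004,0,0,0],[0,0,-0.004,0,0,0],[0,0,-0.004,0,0,0],[0,0,-0.004,0,0,0],[0,0,-0.004,0,0,0],[0,0,0,0,0,0],[0,0,0,0,0,0],[0,0,0,0,0,0],[0,0,0,0,0,0],[0,0,0,0,0,0]]'; python3 -c "from h import *;st()"
```

```text
time_s: 14.1
eef_pos: [0.6292, -0.2743, 0.0935]
eef_rot: [0.501, -0.495, 0.506, 0.498]
wrist_force: [-2.6, 0.1, 4.9]
opening: 0.695
grasp_force: 70.4
t 14.1 p [ 0.6292 -0.2743  0.0935] open 0.695 g 70.4 F [-2.56  0.1   4.93] T [0.537 0.008 0.491] q [-0.89  1.36  0.68  1.07  2.32  2.47]
toolY [-1.     0.014  0.007] toolZ [ 0.014  1.    -0.002]
```

```bash
python3 -m pendant '[[0,0,0,0,0,0],[0,0,0,0,0,0],[0,0,0,0,0,0],[0,0,0,0,0,0],[0,0,0,0,0,0],[0,-0.05,0,0,0,0],[0,-0.1,0,0,0,0],[0,-0.15,0,0,0,0],[0,-0.1,0,0,0,0],[0,0,0,0,0,0]]' 1; python3 -c "from h import *;st()
s=cam('side');t=cam('top')
a=s['color'][80:320,0:300];b=t['color'][110:350,380:640]
cv2.imwrite('pics/c3.png',cv2.resize(np.hstack([a,b]),None,fx=1.4,fy=1.4))"
```

```text
time_s: 15.35
eef_pos: [0.6286, -0.3558, 0.0919]
eef_rot: [0.502, -0.495, 0.507, 0.497]
wrist_force: [-0.3, -0.2, 0.5]
opening: 0.998
grasp_force: 0.0
t 15.35 p [ 0.6286 -0.3558  0.0919] open 0.998 g 0.0 F [-0.28 -0.18  0.51] T [-0.485 -0.028  0.004] q [-0.95  1.54  0.32  1.19  2.44  2.67]
toolY [-1.     0.017  0.007] toolZ [ 0.017  1.    -0.003]
```

View pics/c3.png

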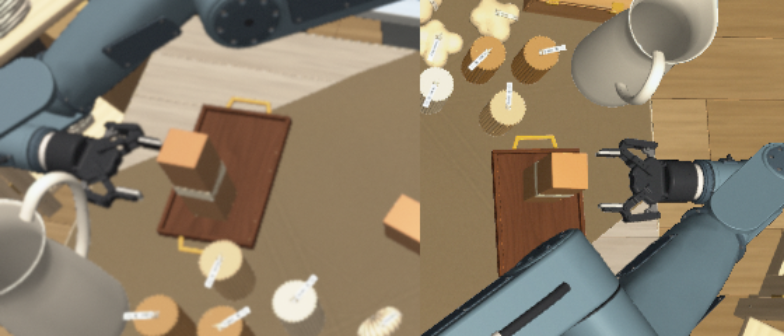

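```bash
python3 -m pendant '[[0,-0.02,0.2,0,0,0],[0,0,0.25,-0.111,0,0],[0,0,0.25,-0.111,0,0],[0,0,0.25,-0.111,0,0],[0,0,0.2,-0.111,0,0],[0,0,0.1,-0.111,0,0],[0,0,0,-0.111,0,0],[0,0,0,-0.111,0,0],[0,0,0,-0.111,0,0],[0,0,0,-0.111,0,0]]'; python3 -c "from h import *;st()"; python3 -m pendant '[[0,0.235,0,0,0,0.115],[0,0.235,0,0,0,0.115],[0,0.235,0,0,0,0.115],[0,0.235,0,0,0,0.115],[0,0.235,0,0,0,0.115],[0,0.235,0,0,0,0.115],[0,0.235,0,0,0,0.115],[0,0.235,0,0,0,0.115],[0,0.235,0,0,0,0.115],[0,0.235,0,0,0,0.115]]'; python3 -c "from h import *;st()"
```

```text
time_s: 16.7
eef_pos: [0.6289, -0.3568, 0.3439]
eef_rot: [0.003, -0.705, 0.709, -0.008]
wrist_force: [1.0, -0.7, -0.1]
opening: 1.003
grasp_force: 0.0
t 16.7 p [ 0.6289 -0.3568  0.3439] open 1.003 g 0.0 F [ 0.97 -0.69 -0.07] T [ 0.044 -0.001  0.033] q [-0.68  0.45  1.06  0.    1.62  2.47]
toolY [-1.     0.005 -0.016] toolZ [ 0.016 -0.008 -1.   ]
time_s: 17.95
eef_pos: [0.6277, 0.1143, 0.3425]
eef_rot: [-0.007, 0.993, 0.118, -0.001]
wrist_force: [0.5, 0.2, -0.7]
opening: 1.002
grasp_force: 0.0
t 17.95 p [0.6277 0.1143 0.3425] open 1.002 g 0.0 F [ 0.51  0.16 -0.68] T [0.003 0.022 0.044] q [-0.01  0.26  1.31  0.01  1.58  1.32]
toolY [ 0.234 -0.972 -0.014] toolZ [-0.003  0.014 -1.   ]
```

```bash
python3 -m pendant '[[0.03,-0.01,-0.15,-0.009,0,0.105],[0,0,-0.15,0,0,0.105],[0,0,-0.15,0,0,0.105],[0,0,-0.15,0,0,0.105],[0,0,-0.15,0,0,0.105],[0,0,-0.15,0,0,0.105],[0,0,-0.25,0,0,0],[0,0,-0.2,0,0,0],[0,0,-0.14,0,0,0],[0,0,-0.09,0,0,0]]'; python3 -c "from h import *;st()"; python3 -m pendant '[[0,0,0,0,0,0],[0,0,0,0,0,0],[0,0,0,0,0,0],[0,0,0,0,0,0],[0,0,0,0,0,0],[0,0,0,0,0,0],[0,0,0.1,0,0,0],[0,0,0.2,0,0,0],[0,0,0.2,0,0,0],[0,0,0,0,0,0]]' -1;python3 -c "from h import *;st()"
```

```text
time_s: 19.2
eef_pos: [0.6333, 0.1107, 0.025]
eef_rot: [-0.0, 0.82, 0.573, -0.003]
wrist_force: [-0.9, -0.5, 0.9]
opening: 1.001
grasp_force: 0.0
t 19.2 p [0.6333 0.1107 0.025 ] open 1.001 g 0.0 F [-0.88 -0.45  0.89] T [ 0.014  0.017 -0.042] q [-0.01  0.58  1.54 -0.    1.02  0.34]
toolY [ 0.939 -0.344 -0.003] toolZ [-0.005 -0.003 -1.   ]
time_s: 20.45
eef_pos: [0.6381, 0.1098, 0.1311]
eef_rot: [0.003, 0.82, 0.572, 0.001]
wrist_force: [0.6, -0.6, -5.7]
opening: 0.696
grasp_force: 67.2
t 20.45 p [0.6381 0.1098 0.1311] open 0.696 g 67.2 F [ 0.55 -0.63 -5.74] T [ 0.135 -0.122  0.019] q [-0.01  0.44  1.5  -0.    1.19  0.34]
toolY [ 0.938 -0.346  0.007] toolZ [ 0.006 -0.003 -1.   ]
```

```bash
python3 -m pendant '[[0,0,0.2,0,0,0],[0,0,0.2,0,0,0],[-0.077,-0.235,0.05,0,0,0],[-0.077,-0.235,0.05,0,0,0],[-0.077,-0.235,0.05,0,0,0],[-0.077,-0.235,0.05,0,0,0],[-0.077,-0.235,0.05,0,0,0],[-0.077,-0.235,0.05,0,0,0],[-0.077,-0.235,0.05,0,0,0],[-0.077,-0.235,0.05,0,0,0]]'; python3 -c "from h import *;st()"; python3 -m pendant '[[0,0,0,0,0,0],[0,0,0,0.104,-0.038,0],[0,0,0,0.104,-0.038,0],[0,0,0,0.104,-0.038,0],[0,0,0,0.104,-0.038,0],[0,0,0,0.104,-0.038,0],[0,0,0,0.104,-0.038,0],[0,0,0,0.104,-0.038,0],[0,0,0,0.104,-0.038,0],[0,0,0,0.104,-0.038,0]]'; python3 -c "from h import *;st()
s=cam('side');t=cam('top')
a=s['color'][80:320,0:300];b=t['color'][110:350,380:640]
cv2.imwrite('pics/c4.png',cv2.resize(np.hstack([a,b]),None,fx=1.4,fy=1.4))"
```

```text
time_s: 21.7
eef_pos: [0.5105, -0.2669, 0.2844]
eef_rot: [-0.001, 0.821, 0.572, -0.002]
wrist_force: [0.2, 0.3, -5.7]
opening: 0.696
grasp_force: 68.3
t 21.7 p [ 0.5105 -0.2669  0.2844] open 0.696 g 68.3 F [ 0.18  0.25 -5.65] T [ 0.119 -0.139  0.018] q [-0.69  0.15  1.55 -0.    1.44 -0.33]
toolY [ 0.938 -0.347 -0.005] toolZ [-0.005 -0.001 -1.   ]
time_s: 22.95
eef_pos: [0.5122, -0.2659, 0.2848]
eef_rot: [-0.406, 0.582, 0.404, 0.577]
wrist_force: [0.1, 0.0, -5.9]
opening: 0.697
grasp_force: 69.1
t 22.95 p [ 0.5122 -0.2659  0.2848] open 0.697 g 69.1 F [ 0.12  0.01 -5.91] T [-1.206  0.481  0.021] q [-1.11  0.74  1.41  1.09  2.19 -0.73]
toolY [ 0.939 -0.343 -0.007] toolZ [ 0.343  0.939 -0.005]
```

View pics/c4.png

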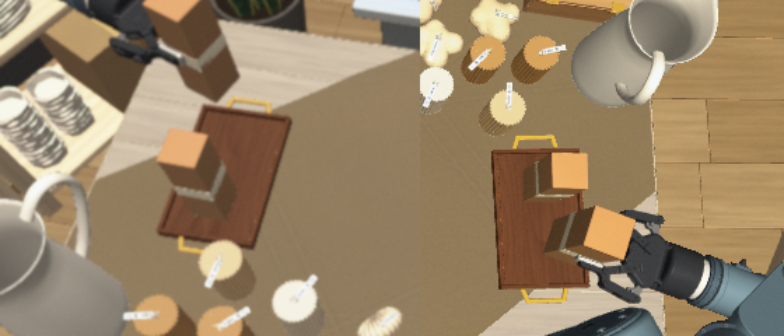

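```bash
python3 -m pendant '[[0,0,-0.12,0,0,0],[0,0,-0.18,0,0,0],[0,0,-0.2,0,0,0],[0,0,-0.18,0,0,0],[0,0,-0.1,0,0,0],[0,0,-0.05,0,0,0],[0,0,-0.03,0,0,0],[0,0,-0.02,0,0,0],[0,0,-0.01,0,0,0],[0,0,0,0,0,0]]'; python3 -c "from h import *;st()"; python3 -m pendant '[[0,0,0,0,0,0],[0,0,-0.006,0,0,0],[0,0,-0.006,0,0,0],[0,0,-0.006,0,0,0],[0,0,-0.005,0,0,0],[0,0,-0.005,0,0,0],[0,0,-0.004,0,0,0],[0,0,0,0,0,0],[0,0,0,0,0,0],[0,0,0,0,0,0]]'; python3 -c "from h import *;st()"
```

```text
time_s: 24.3
eef_pos: [0.5122, -0.2662, 0.1089]
eef_rot: [-0.404, 0.583, 0.407, 0.576]
wrist_force: [0.6, 0.1, -5.5]
opening: 0.693
grasp_force: 69.1
t 24.3 p [ 0.5122 -0.2662  0.1089] open 0.693 g 69.1 F [ 0.58  0.13 -5.46] T [-1.329  0.484 -0.024] q [-1.11  1.04  1.32  0.97  2.07 -0.95]
toolY [ 0.94  -0.342 -0.003] toolZ [ 0.342  0.94  -0.01 ]
time_s: 25.55
eef_pos: [0.5121, -0.266, 0.1022]
eef_rot: [-0.405, 0.583, 0.406, 0.576]
wrist_force: [-0.8, -0.1, -4.4]
opening: 0.697
grasp_force: 69.1
t 25.55 p [ 0.5121 -0.266   0.1022] open 0.697 g 69.1 F [-0.79 -0.09 -4.43] T [-1.242  0.425  0.036] q [-1.11  1.05  1.31  0.97  2.07 -0.95]
toolY [ 0.94  -0.342 -0.003] toolZ [ 0.342  0.94  -0.009]
```

```bash
python3 -m pendant '[[0,0,-0.004,0,0,0],[0,0,-0.004,0,0,0],[0,0,-0.004,0,0,0],[0,0,-0.003,0,0,0],[0,0,0,0,0,0],[0,0,0,0,0,0],[0,0,0,0,0,0],[0,0,0,0,0,0],[0,0,0,0,0,0],[0,0,0,0,0,0]]'; python3 -c "from h import *;st()"
```

```text
time_s: 26.8
eef_pos: [0.5121, -0.266, 0.0992]
eef_rot: [-0.405, 0.583, 0.406, 0.576]
wrist_force: [-0.6, -0.7, -4.5]
opening: 0.696
grasp_force: 69.1
t 26.8 p [ 0.5121 -0.266   0.0992] open 0.696 g 69.1 F [-0.58 -0.67 -4.46] T [-1.289  0.403  0.021] q [-1.11  1.05  1.31  0.96  2.07 -0.96]
toolY [ 0.94  -0.342 -0.003] toolZ [ 0.342  0.94  -0.009]
```

```bash
python3 -m pendant '[[0,0,-0.004,0,0,0],[0,0,-0.004,0,0,0],[0,0,-0.004,0,0,0],[0,0,-0.004,0,0,0],[0,0,-0.004,0,0,0],[0,0,0,0,0,0],[0,0,0,0,0,0],[0,0,0,0,0,0],[0,0,0,0,0,0],[0,0,0,0,0,0]]'; python3 -c "from h import *;st()"
```

```text
time_s: 28.05
eef_pos: [0.5118, -0.2663, 0.0981]
eef_rot: [-0.405, 0.581, 0.407, 0.577]
wrist_force: [-3.2, 1.5, 11.4]
opening: 0.696
grasp_force: 69.0
t 28.05 p [ 0.5118 -0.2663  0.0981] open 0.696 g 69.0 F [-3.18  1.54 11.37] T [ 1.086 -0.309  0.507] q [-1.11  1.06  1.31  0.96  2.07 -0.96]
toolY [ 0.94  -0.341 -0.001] toolZ [ 0.341  0.94  -0.005]
```

```bash
python3 -m pendant '[[0,0,0,0,0,0],[0,0,0,0,0,0],[0,0,0,0,0,0],[0,0,0,0,0,0],[0,0,0,0,0,0],[-0.017,-0.047,0,0,0,0],[-0.034,-0.094,0,0,0,0],[-0.05,-0.14,0,0,0,0],[-0.034,-0.094,0,0,0,0],[0,0,0,0,0,0]]' 1; python3 -c "from h import *;st()
s=cam('side');t=cam('top')
a=s['color'][80:320,0:300];b=t['color'][110:350,380:640]
cv2.imwrite('pics/c5.png',cv2.resize(np.hstack([a,b]),None,fx=1.4,fy=1.4))"
```

```text
time_s: 29.3
eef_pos: [0.4842, -0.3437, 0.0953]
eef_rot: [-0.403, 0.583, 0.406, 0.576]
wrist_force: [-1.2, 0.6, 0.1]
opening: 0.998
grasp_force: 0.0
t 29.3 p [ 0.4842 -0.3437  0.0953] open 0.998 g 0.0 F [-1.16  0.58  0.1 ] T [-0.427  0.137  0.007] q [-1.2   1.13  1.15  0.93  2.16 -0.92]
toolY [ 0.939 -0.345 -0.002] toolZ [ 0.345  0.939 -0.011]
```

View pics/c5.png

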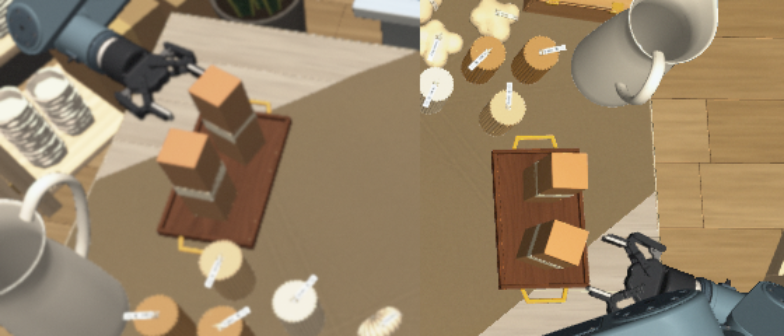

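```bash
python3 -c "
from h import *
c=cam('top')
for u in((487,231),(484,284)): print(back(c,u,.188).round(3))
print(ctrl.hand_in())"
```

```text
[ 0.629 -0.275  0.188]
[ 0.508 -0.263  0.188]
the job is handed in; nothing more can be done
None
```

I stood both cartons upright on the tray, heavy end down by the wrist torque I felt when lifting each one. They are at about x 0.629, y -0.275 and x 0.508, y -0.263 m, the arm is clear of them, and I handed the job in at about 29 s without seeing a verdict.

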